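# Shut and lock the cover of the splitter's switch box

### The arm

A 6-joint arm with a two-finger parallel gripper is mounted at the origin on the work surface; the furniture and walls round the work are solid. World frame = base frame: x ahead of the robot, y to its left, z up, the work surface at z = 0. Lengths are in mm, angles in degrees, forces in N, time in s.
With the tool pointing down it reaches from about 350 to 875 mm from the base axis. Payload 15.5 kg.
Tool frame: the origin (TCP) lies between the finger pads; the fingertips stand 11 mm ahead of it and the grasp point (between the pads) lies 8 mm behind it (r.nose_length is the distance from the TCP to the fingertips, in mm); z points along the fingers, y is the line along which they close (so a half turn about z gives the same grasp; the last joint's range is limited). The gripper opens to 85 mm and grips with 20 to 120 N. Pads are 22 mm wide; open, the fingers measure 114 mm over their backs; the gripper's body (76 mm by 85 mm) begins 54 mm behind the grasp point. The pads swing forward as they close: fully open they stand 13 mm farther back than shut.
Start: joints at [-68.554, 28.281, 77.091, -0, 74.628, -5.472], TCP at [282.944, -557.288, 242.277] pointing down, gripper open.
Joint ranges: [-166.48, 166.48], [-47.26, 123.95], [12.59, 153.08], [-70.14, 250.14], [6.76, 159.57], [-176.63, 176.63]. Speed limits (degrees/s): [108.29, 108.29, 147.25, 172.46, 172.46, 172.46].

### API

Orientations are given as a 3x3 rotation matrix whose columns are the frame's x, y, z axes.
In Python, from bench import monitor, viewer, finish_job, r gives the robot as it stands. The module is installed in compiled form; this text tells all that it offers.
- The arm moves only by the tool drive_tool, never from a script. Its argument "rows" is a list of rows, each an object with "translation": the shift along the tool's x, y, z in cm, a list of three; "delta_rot": the turn, a rotation vector about the tool's x, y, z in degrees, a list of three; "claw": the finger opening in cm, from 0 to 8.54. A call has 1 to 8 rows; each row is the pose to reach, as a shift and turn from the pose commanded when the call began, along the tool's axes at that moment; what a row does not reach only later rows make up. A row lasts 1/8 s, in which the tool goes at most 62.5 mm and 10.7 degrees, less where a joint would pass 70% of its speed; a pose out of reach is approached as far as the arm can. A call with a gripper value outside its range is refused whole. The fingers move at their own pace and stop on an object; the grip force is fixed at half the most. Time passes only in rows, so rows that repeat a pose let the fingers close. It gives the time, the measured TCP pose, the force, the opening and the grip force at its end, in the units of the state.
- monitor.observe(): the state, without advancing time (a new reading comes with each control period).
- viewer.read_camera(name): name is "side" or "top" or "wrist"; returns a dict with "img" (400x640x3 uint8, red, green, blue), "K" (3x3 intrinsics, pixels), "R" (3x3) and "t" (3): a world point X has camera coordinates R X + t. Camera axes: x right, y down, z forward; pixel columns grow to the right and rows downward; lengths in mm; the calibration is good to about 2 mm. The wrist camera is an equidistant fisheye: a pixel r from the principal point sees the ray r / f radians off the axis. A picture is of the moment at which its call begins. There is no depth.
- finish_job(): hands the job in; it is judged then, once.
The state is a dict: "time": time; "qpos": joint angles; "qd": joint speeds; "effort": joint torques, N m; "position": TCP position; "orientation": TCP orientation; "ft_force": force on the tool from outside, world axes, zero at the start; "wrist_torque": the same for the moment, N m; "width": finger opening in mm; "grip_force": force on a finger pad.
Only numpy, scipy, OpenCV 4.12 (cv2) and the standard library are available. Lean on these libraries where they do the work, as an engineer would, in place of code of your own. Each camera call takes 0.05 s, during which the arm holds its last target. There are 200 camera calls.

### The job

The blue cover panel of the grey switch box on the bench stands ajar. With a fingertip, gently push the panel down until it is fully shut; then set a fingertip in the slot of the round fastener with the black grips on it and turn the fastener clockwise (seen from above) a quarter turn to its stop, so that the panel is locked. Only push and turn: do not lift the panel further open, and leave the tin, the spool and the tape measure where they are.

Things in the scene. Friction and masses are not known exactly. Their poses are not given: they have to be found in the camera images.
- switch_box: Grey steel switch box fixed to the bench, 150 (its x) x 125 (its y) x 70 mm high, open at the top under the blue panel. Origin: centre of its underside, on the bench; z up. Its -x side is the front, where the panel's lip sticks out; the panel's hinge runs along y at the back, at x = +75 mm, z = 70 mm.
- panel (a joint): Angle of the blue cover panel (rad): 0 is fully shut, flat on the box; larger is further open. A stiff hinge: it stays where it is left, and shuts under about 2 N on the front lip. The panel is 8 mm thick, its upper face 78 mm above the bench when shut, and covers the box's 150 x 125 mm.
- panel_lip (a point): Middle of the upper face of the panel's front lip, a flat tab 60 mm wide and about 30 mm deep sticking out forward of the box, 165 mm in front of the hinge line: the place to push the panel down. Axes: x along the panel towards the hinge, z out of its upper face. It is 78 mm above the bench when shut.
- fastener (a joint): Turn of the fastener (rad), growing clockwise from above: 0 unlocked (slot from front to back, at the red mark), pi/2 locked, a hard stop (slot across the panel, at the two green marks). It needs about 2 N at 32 mm from the axis and stays where it is left. A tongue below it swings under a strike in the box and holds the panel; turned too early, it keeps the panel from shutting.
- slot_centre (a point): On the fastener's axis (95 mm in front of the hinge line), at the slot's floor. A 96 mm disc bears two black D-shaped grips with a slot between them, 38 mm wide, 16 mm deep, right across, open at top and ends. Axes turn with it: x along the slot (to the hinge when unlocked), y across (walls at +-19 mm), z up out of it. Panel shut: floor 84 mm, top of grips 100 mm above the bench.
- rivet_tin: Green round tin, 65 mm across, 30 mm high, loose on the bench; a bystander. Origin: centre of its underside.
- thread_spool_2: Standing spool of black thread, 44 x 69 mm with its loose thread end, 62 mm high, loose; a bystander. Origin: centre of its underside.
- tape_measure: Dark tape measure with a yellow disc, 58 x 74 x 29 mm, lying flat, loose; a bystander. Origin: centre of its underside.

How it is judged (in metres and radians):
On the way, in this order (a step that is already met when the one before it is completed fails the run):
1. the panel is pushed shut, the fastener still unlocked (value of joint panel below 0.03 rad and value of joint fastener below 0.5 rad), for 0.2 s.
2. the fastener is being turned by a fingertip inside its slot, the panel shut (value of joint fastener between 0.5 and 1.4 rad and value of joint panel below 0.03 rad and contact force between the fingers and fastener above 0.2 N and y of the grasp point in the frame of slot_centre between -0.024 and 0.024 m and horizontal distance between the grasp point and slot_centre below 0.065 m).
3. the fastener has reached its stop and the panel is locked (value of joint fastener above 1.43 rad and value of joint panel below 0.03 rad), for 0.2 s.
At the end, for the whole second after the job is handed in: The panel is shut (joint below 0.03 rad), the fastener stands within 0.14 rad (8 degrees) of its locked stop (joint above 1.43 rad), and tin, spool and tape measure are within 20 mm of where they stood (all of step 3 and distance of each of rivet_tin, thread_spool_2, tape_measure from where it was at the start of the episode below 0.02 m); the robot touches nothing.
It fails at once if the panel lifted further open (value of joint panel above 0.55 rad).
It fails at once if the fastener turned towards locked while the panel is open (value of joint fastener above 0.7 rad and value of joint panel above 0.06 rad).
It fails at once if the panel or fastener pushed roughly, with more than 60 N (contact force between the fingers and panel above 60 N).
It fails at once if the tin, the spool or the tape measure disturbed (moved more than 20 mm) (distance of any of rivet_tin, thread_spool_2, tape_measure from where it was at the start of the episode above 0.02 m).
It also fails if it takes over 48 s, if anything falls off the work surface, if the arm or the gripper's body presses on something with over 40 N, if the wrist force passes 120 N, or if a joint passes its speed limit or range.

## Working session

There is one attempt and no reset: what is moved stays moved. The work goes in short steps, Python scripts to look and compute and a tool call to move; the robot and the scene stay as the last step left them, time stands still between calls to the robot, and variables do not carry over. Pictures are saved under pics/ and viewed, at most 10 in all, crops included, and the job is handed in when it is done.

Besides the shell and the picture viewer there is one more tool, called after "Request:" as name([rows], argument=value, ...), one row to a line, values as JSON. drive_tool: Moves the arm, as the interface text tells. Its arguments: {"type":"object","properties":{"rows":{"type":"array"}},"required":["rows"]}

```bash
mkdir -p pics; cat > h.py <<'E'
import numpy as np,cv2
from bench import monitor,viewer,finish_job,r
def shot(n,f):
    c=viewer.read_camera(n); cv2.imwrite(f'pics/{f}.png',c['img'][:,:,::-1]); np.savez(f'pics/{f}.npz',**{k:c[k] for k in('K','R','t')}); return c
def ray(f,uv,fish=False):
    c=np.load(f'pics/{f}.npz');K,R,t=c['K'],c['R'],c['t']
    d=np.array([(uv[0]-K[0,2])/K[0,0],(uv[1]-K[1,2])/K[1,1],1.])
    if fish:
        q=np.hypot(d[0],d[1]);d=np.array([d[0]/q*np.sin(q),d[1]/q*np.sin(q),np.cos(q)])
    return -R.T@t,R.T@(d/np.linalg.norm(d))
def atz(f,uv,z,fish=False):
    o,d=ray(f,uv,fish);return o+d*(z-o[2])/d[2]
def tri(a,b):
    A=np.zeros((3,3));B=np.zeros(3);L=[a,b]
    for o,d in L:
        P=np.eye(3)-np.outer(d,d);A+=P;B+=P@o
    X=np.linalg.solve(A,B);return X,[np.linalg.norm((np.eye(3)-np.outer(d,d))@(X-o)) for o,d in L]
def proj(f,X):
    c=np.load(f'pics/{f}.npz');p=c['R']@np.array(X,float)+c['t'];p=c['K']@p;return p[:2]/p[2]
E
python3 - <<'E'
from h import *
a=shot('top','top1');b=shot('side','side1')
print(monitor.observe()['orientation'], monitor.observe()['time'])
E
```

```text
[[ 8.91671423e-01  4.52683025e-01 -3.89178867e-04]
 [ 4.52683174e-01 -8.91670813e-01  1.05130884e-03]
 [ 1.28890230e-04 -1.11359677e-03 -9.99999372e-01]] 0.1
```

View pics/top1.png

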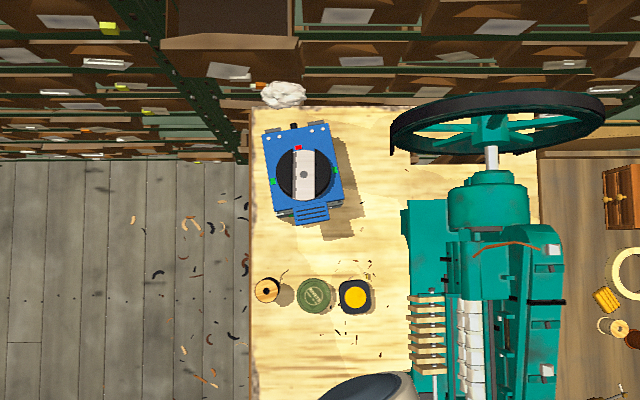

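View pics/side1.png

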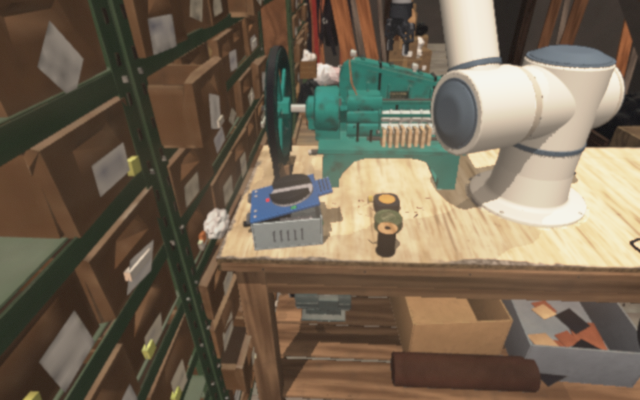

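The top view shows the box at about (303,172), its lip at (312,214), and the spool, tin and tape measure at (267,290), (313,295) and (355,297). In the side view the panel is ajar with its lip at (322,186). I'll enlarge both views to read pixels.

```bash
python3 - <<'E'
from h import *
a=cv2.imread('pics/top1.png')[110:240,250:370];b=cv2.imread('pics/side1.png')[165:255,235:345]
a=cv2.resize(a,None,fx=4,fy=4,interpolation=2);b=cv2.resize(b,None,fx=3,fy=3,interpolation=2)
a=cv2.resize(a,(360,390));b=cv2.resize(b,(440,360))
m=np.zeros((390,800,3),np.uint8);m[:390,:360]=a;m[:360,360:]=b
cv2.imwrite('pics/m1.png',m)
for f in('top1','side1'):
    c=np.load(f'pics/{f}.npz');print(c['K'][0,0],(-c['R'].T@c['t']).round(),c['R'].round(2).tolist())
for uv in [(303,172),(312,214),(267,290),(313,295),(355,297)]:print(atz('top1',uv,80 if uv[1]<250 else 30).round())
for uv in [(400,200),(400,390),(250,108),(250,390)]:print(atz('top1',uv,0).round())
E
```

```text
482.0507710003176 [453. 159. 942.] [[-0.01, -1.0, 0.03], [-1.0, 0.01, -0.09], [0.09, -0.03, -1.0]]
376.36037736461907 [480. 857. 532.] [[-1.0, -0.06, -0.02], [-0.01, 0.53, -0.85], [0.06, -0.84, -0.53]]
[593. 162.  80.]
[517. 146.  80.]
[379. 230.  30.]
[369. 145.  30.]
[364.  66.  30.]
[549. -29.   0.]
[185. -20.   0.]
[735. 267.   0.]
[191. 265.   0.]
```

View pics/m1.png

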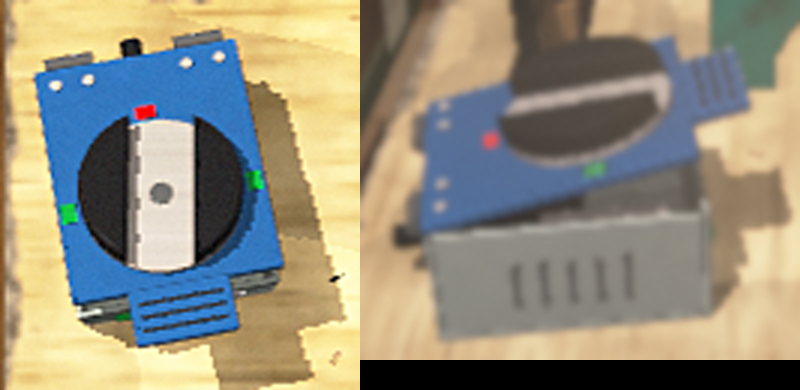

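```bash
cat > fit.py <<'E'
from h import *
from scipy.optimize import least_squares
T=lambda u,v:(250+u/3,110+v/3)
S=lambda u,v:(235+(u-360)/4,165+v/4)
def pan(P,p,q,h):  # p forward of hinge, q to +y of box, h above hinge line
    x,y,w,a=P; X=75-(p*np.cos(a)-h*np.sin(a)*1) ; Z=70+p*np.sin(a)+h*np.cos(a)
    X=75-(p*np.cos(a)-h*np.sin(a))
    c,s=np.cos(w),np.sin(w);return np.array([x+c*X-s*q,y+s*X+c*q,Z])
obs=[('top1',T(37,75),(0,62.5,8)),('top1',T(240,40),(0,-62.5,8)),('top1',T(283,265),(150,-62.5,8)),('top1',T(78,303),(150,62.5,8)),
('top1',T(161,193),(95,0,14)),('top1',T(133,346),(180,30,8)),('top1',T(241,329),(180,-30,8)),
('side1',S(747,103),(180,30,8)),('side1',S(730,50),(180,-30,8)),('side1',S(697,155),(150,62.5,8)),('side1',S(425,225),(0,62.5,4))]
f=lambda P:np.concatenate([proj(c,pan(P,*m))-uv for c,uv,m in obs])
if __name__=='__main__':
    s=least_squares(f,[590,160,0.1,.3],x_scale=[10,10,.1,.1],loss='soft_l1')
    P=s.x;print(P.round(3));print(f(P).reshape(-1,2).round(1).tolist())
    for n,m in dict(lip=(165,0,8),pin=(95,0,14)).items():
        print(n,pan(P,*m).round(1),'shut',pan([*P[:3],0],*m).round(1))
    for i,j,n in((4,None,'pin'),):pass
    print('tri lip corner',tri(ray('top1',obs[5][1]),ray('side1',obs[7][1])),tri(ray('top1',obs[6][1]),ray('side1',obs[8][1])))
    np.save('P.npy',P)
E
python3 fit.py
```

```text
[5.99227e+02 1.61754e+02 1.60000e-01 2.02000e-01]
[[-0.3, -1.7], [-0.3, -0.8], [0.7, 1.1], [-2.0, 0.4], [0.7, 0.6], [1.0, -0.5], [-0.6, -0.7], [0.4, 0.3], [1.0, -0.2], [0.9, -1.0], [-1.0, 0.4]]
lip [515.3 148.2 111. ] shut [510.4 147.4  78. ]
pin [584.2 159.3 102.8] shut [579.5 158.6  84. ]
tri lip corner (array([495.93503526, 177.14752113, 115.66745577]), [np.float64(0.8922489095605993), np.float64(0.8922489095605951)]) (array([506.19421019, 115.17427562, 112.6686346 ]), [np.float64(1.7731167054033123), np.float64(1.7731167054033778)])
```

```bash
python3 - <<'E'
from h import *
print('hub',tri(ray('top1',(491,150)),ray('side1',(290,108))))
print('pulley/headstock corner',tri(ray('top1',(447,190)),ray('side1',(318,75))))
X=tri(ray('top1',(491,150)),ray('side1',(290,108)))[0]
# intersect wheel rim rays with plane x = hub x
for f,uv in(('side1',(277,48)),('side1',(275,190)),('top1',(390,140)),('top1',(605,105)),('top1',(497,90)),('top1',(490,135))):
    o,d=ray(f,uv);print(f,uv,(o+d*(X[0]-o[0])/d[0]).round())
s=monitor.observe();print(s['position'],s['qpos'])
w=shot('wrist','w1')
E
```

```text
hub (array([ 615.01008462, -141.92942873,  185.00016411]), [np.float64(4.624364696232047), np.float64(4.6243646962320035)])
pulley/headstock corner (array([532.70254107, -32.63968445, 302.63321483]), [np.float64(1.3866331620347723), np.float64(1.3866331620349144)])
side1 (277, 48) [615.  32. 375.]
side1 (275, 190) [615. 192. 125.]
top1 (390, 140) [615.  31. 238.]
top1 (605, 105) [ 615. -186.  412.]
top1 (497, 90) [615. -40. 464.]
top1 (490, 135) [ 615. -108.  268.]
[ 282.83553127 -556.9905991   241.76111965] [-6.85543389e+01  2.83115226e+01  7.71230075e+01  1.31583072e-03
  7.46296878e+01 -5.47065707e+00]
```

View pics/w1.png

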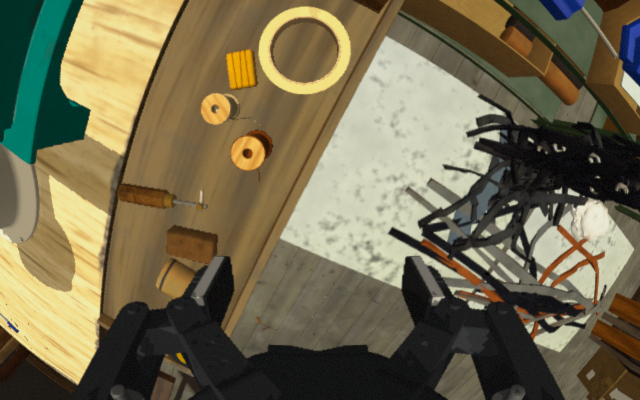

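The wrist view shows only the drawer and floor beyond the lathe, with the fingers open. The lathe (up to about 375 mm) lies between here and the box, so I'll rise to about 500 mm, close the fingers and yaw.

Request:
drive_tool([
  {"translation":[0,0,-5],"delta_rot":[0,0,0],"claw":0},
  {"translation":[0,0,-10],"delta_rot":[0,0,-9],"claw":0},
  {"translation":[0,0,-15],"delta_rot":[0,0,-18],"claw":0},
  {"translation":[0,0,-20],"delta_rot":[0,0,-27],"claw":0},
  {"translation":[0,0,-25],"delta_rot":[0,0,-36],"claw":0},
  {"translation":[0,0,-26],"delta_rot":[0,0,-45],"claw":0},
  {"translation":[0,0,-26],"delta_rot":[0,0,-54],"claw":0},
  {"translation":[0,0,-26],"delta_rot":[0,0,-63],"claw":0},
])

```text
time: 1.15
position: [282.9, -557.2, 502.1]
orientation: [[-0.004, 1.0, -0.0], [1.0, 0.004, 0.0], [0.0, -0.0, -1.0]]
ft_force: [-0.6, -0.1, -0.1]
width: -0.0
grip_force: 0.0
```

Request:
drive_tool([
  {"translation":[4,1.3,0],"delta_rot":[0,0,0],"claw":0},
  {"translation":[9,3,0],"delta_rot":[0,0,0],"claw":0},
  {"translation":[14.5,4.6,0],"delta_rot":[0,0,0],"claw":0},
  {"translation":[20,6.4,0],"delta_rot":[0,0,0],"claw":0},
  {"translation":[25.5,8.2,0],"delta_rot":[0,0,0],"claw":0},
  {"translation":[31,10,0],"delta_rot":[0,0,0],"claw":0},
  {"translation":[36.5,11.7,0],"delta_rot":[0,0,0],"claw":0},
  {"translation":[42,13.4,0],"delta_rot":[0,0,0],"claw":0},
])

```text
time: 2.15
position: [417.6, -135.6, 502.2]
orientation: [[0.002, 1.0, 0.0], [1.0, -0.002, 0.0], [0.0, 0.0, -1.0]]
ft_force: [1.1, -1.1, 0.6]
width: -0.3
grip_force: 0.0
```

Request:
drive_tool([
  {"translation":[5.5,1.8,0],"delta_rot":[0,0,0],"claw":0},
  {"translation":[11,3.5,0],"delta_rot":[0,0,0],"claw":0},
  {"translation":[16.5,5.3,0],"delta_rot":[0,0,0],"claw":0},
  {"translation":[22,7,0],"delta_rot":[0,0,0],"claw":0},
  {"translation":[26.5,8.5,0],"delta_rot":[0,0,0],"claw":0},
  {"translation":[28.4,9.1,0],"delta_rot":[0,0,0],"claw":0},
  {"translation":[28.4,9.1,0],"delta_rot":[0,0,0],"claw":0},
])

```text
time: 3.02
position: [509.0, 147.0, 501.8]
orientation: [[-0.0, 1.0, -0.001], [1.0, 0.0, -0.0], [-0.0, -0.001, -1.0]]
ft_force: [-0.2, -1.4, -0.5]
width: 0.3
grip_force: 0.0
```

Request:
drive_tool([
  {"translation":[0,0,5],"delta_rot":[0,0,0],"claw":0},
  {"translation":[0,0,11],"delta_rot":[0,0,0],"claw":0},
  {"translation":[0,0,17],"delta_rot":[0,0,0],"claw":0},
  {"translation":[0,0,23],"delta_rot":[0,0,0],"claw":0},
  {"translation":[0,0,29],"delta_rot":[0,0,0],"claw":0},
  {"translation":[0,0,33],"delta_rot":[0,0,0],"claw":0},
  {"translation":[0,0,35],"delta_rot":[0,0,0],"claw":0},
  {"translation":[0,0,35],"delta_rot":[0,0,0],"claw":0},
])

```text
time: 4.03
position: [508.2, 145.0, 151.5]
orientation: [[0.003, 1.0, -0.002], [1.0, -0.003, -0.001], [-0.001, -0.002, -1.0]]
ft_force: [0.7, -0.7, -0.0]
width: -0.3
grip_force: 0.0
```

```bash
python3 - <<'E'
from h import *
shot('wrist','w2');shot('side','s2')
a=cv2.imread('pics/w2.png');b=cv2.imread('pics/s2.png')[130:260,225:385]
m=np.zeros((400,800,3),np.uint8);m[:250,:400]=cv2.resize(a,(400,250));m[:325,400:]=cv2.resize(b,(400,325),interpolation=2)
cv2.imwrite('pics/m2.png',m)
E
```

```text
(no output)
```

View pics/m2.png

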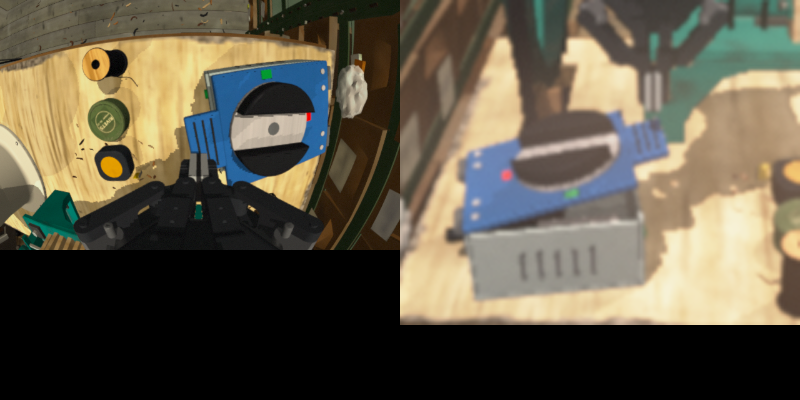

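The closed fingertips stand over the lip (wrist (198,160), side (655,115)), clear of the grips. Pressing down gently.

Request:
drive_tool([
  {"translation":[0,0,1.5],"delta_rot":[0,0,0],"claw":0},
  {"translation":[0,0,2.5],"delta_rot":[0,0,0],"claw":0},
  {"translation":[0,0,3.2],"delta_rot":[0,0,0],"claw":0},
  {"translation":[0,0,3.8],"delta_rot":[0,0,0],"claw":0},
  {"translation":[0,0,4.4],"delta_rot":[0,0,0],"claw":0},
  {"translation":[0,0,5],"delta_rot":[0,0,0],"claw":0},
  {"translation":[0,0,5.5],"delta_rot":[0,0,0],"claw":0},
  {"translation":[0,0,5.5],"delta_rot":[0,0,0],"claw":0},
])

```text
time: 5.12
position: [508.9, 146.4, 96.9]
orientation: [[0.001, 1.0, -0.0], [1.0, -0.001, -0.0], [-0.0, -0.0, -1.0]]
ft_force: [-0.4, -1.6, 1.1]
width: -0.0
grip_force: 0.0
```

Request:
drive_tool([
  {"translation":[0,0,0.2],"delta_rot":[0,0,0],"claw":0},
  {"translation":[0,0,0.4],"delta_rot":[0,0,0],"claw":0},
  {"translation":[0,0,0.5],"delta_rot":[0,0,0],"claw":0},
  {"translation":[0,0,0.5],"delta_rot":[0,0,0],"claw":0},
])

```text
time: 5.62
position: [509.0, 146.4, 92.2]
orientation: [[0.001, 1.0, 0.0], [1.0, -0.001, 0.0], [0.0, 0.0, -1.0]]
ft_force: [0.2, 0.2, 0.0]
width: 0.0
grip_force: 0.0
```

Request:
drive_tool([
  {"translation":[0,0,0.1],"delta_rot":[0,0,0],"claw":0},
  {"translation":[0,0,0.2],"delta_rot":[0,0,0],"claw":0},
  {"translation":[0,0,0.3],"delta_rot":[0,0,0],"claw":0},
  {"translation":[0,0,0.3],"delta_rot":[0,0,0],"claw":0},
])

```text
time: 6.12
position: [509.0, 146.4, 89.2]
orientation: [[0.001, 1.0, -0.0], [1.0, -0.001, 0.0], [0.0, -0.0, -1.0]]
ft_force: [-0.0, 0.2, 0.8]
width: -0.1
grip_force: 0.0
```

Request:
drive_tool([
  {"translation":[0,0,0.1],"delta_rot":[0,0,0],"claw":0},
  {"translation":[0,0,0.1],"delta_rot":[0,0,0],"claw":0},
])

```text
time: 6.38
position: [509.0, 146.4, 88.4]
orientation: [[0.001, 1.0, 0.0], [1.0, -0.001, 0.0], [0.0, 0.0, -1.0]]
ft_force: [-1.0, -0.0, 5.6]
width: -0.2
grip_force: 2.6
```

Request:
drive_tool([
  {"translation":[0,0,0.1],"delta_rot":[0,0,0],"claw":0},
  {"translation":[0,0,0.1],"delta_rot":[0,0,0],"claw":0},
  {"translation":[0,0,0.1],"delta_rot":[0,0,0],"claw":0},
])

```text
time: 6.75
position: [509.0, 146.4, 87.8]
orientation: [[0.001, 1.0, 0.0], [1.0, -0.001, 0.0], [0.0, 0.0, -1.0]]
ft_force: [-2.7, -0.7, 12.0]
width: 0.1
grip_force: 6.3
```

Force climbs stiffly at tip height 77 mm: the panel is shut. Lift clear and move over the front of the slot.

Request:
drive_tool([
  {"translation":[0,0,-2],"delta_rot":[0,0,0],"claw":0},
  {"translation":[0,0,-6],"delta_rot":[0,0,0],"claw":0},
  {"translation":[0.4,0,-10],"delta_rot":[0,0,0],"claw":0},
  {"translation":[1.0,2,-10],"delta_rot":[0,0,0],"claw":0},
  {"translation":[1.2,3.8,-10],"delta_rot":[0,0,0],"claw":0},
  {"translation":[1.2,3.8,-10],"delta_rot":[0,0,0],"claw":0},
])

```text
time: 7.5
position: [547.8, 158.4, 187.2]
orientation: [[0.002, 1.0, 0.001], [1.0, -0.002, 0.0], [0.0, 0.001, -1.0]]
ft_force: [-0.4, 0.9, 0.1]
width: -0.1
grip_force: 0.0
```

```bash
python3 - <<'E'
from h import *
shot('wrist','w3');shot('side','s3')
a=cv2.imread('pics/w3.png')[60:380,200:640];b=cv2.imread('pics/s3.png')[130:260,225:385]
m=np.zeros((600,800,3),np.uint8);m[:320,:440]=a;m[:325,440:800]=cv2.resize(b,(360,325),interpolation=2)
cv2.imwrite('pics/m3.png',m)
E
```

```text
(no output)
```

View pics/m3.png

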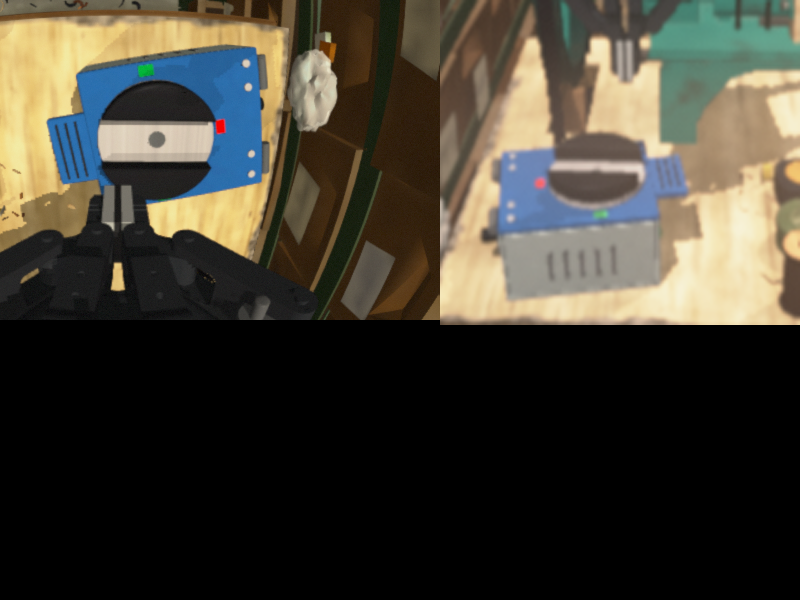

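Panel is flat and shut in both views; the pin is at (157,139) in the wrist crop, with slot walls at y≈121 and 162.

```bash
python3 - <<'E'
from h import *
W=lambda u,v:(200+u,60+v)
S=lambda u,v:(225+(u-440)*160/360,130+v*.4)
print('pin z84',atz('w3',W(157,139),84,True).round(1),'tri',tri(ray('w3',W(157,139),True),ray('s3',S(598,167))))
for n,p,z in(('wall+y L',(100,121),100),('wall+y R',(212,121),100),('wall-y L',(105,163),100),('wall-y R',(212,163),100),('red',(221,126),78),('lip',(48,121),78),('lip2',(62,184),78)):print(n,atz('w3',W(*p),z,True).round(1))
P=np.load('P.npy');print('side pin pix',proj('s3',[579.5,158.6,84]),S(598,167))
E
```

```text
pin z84 [579.9 160.9  84. ] tri (array([578.24080857, 162.99270706,  90.31673998]), [np.float64(0.8063530277438482), np.float64(0.8063530277437889)])
wall+y L [535.2 180.2 100. ]
wall+y R [619.6 180.5 100. ]
wall-y L [538.5 146.9 100. ]
wall-y R [623.1 146.1 100. ]
red [635.3 170.4  78. ]
lip [491.1 174.6  78. ]
lip2 [499.2 117.4  78. ]
side pin pix [294.65129235 198.11030255] (295.22222222222223, 196.8)
```

Request:
drive_tool([
  {"translation":[0.2,0,3],"delta_rot":[0,0,0],"claw":0},
  {"translation":[0.2,0,6],"delta_rot":[0,0,0],"claw":0},
  {"translation":[0.2,0,7],"delta_rot":[0,0,0],"claw":0},
  {"translation":[0.2,0,7.6],"delta_rot":[0,0,0],"claw":0},
  {"translation":[0.2,0,8.2],"delta_rot":[0,0,0],"claw":0},
  {"translation":[0.2,0,8.7],"delta_rot":[0,0,0],"claw":0},
  {"translation":[0.2,0,8.7],"delta_rot":[0,0,0],"claw":0},
])

```text
time: 8.48
position: [546.9, 160.3, 100.3]
orientation: [[0.001, 1.0, -0.0], [1.0, -0.001, 0.0], [0.0, -0.0, -1.0]]
ft_force: [0.2, -0.4, 0.4]
width: -0.0
grip_force: 0.0
```

```bash
python3 - <<'E'
from h import *
p=monitor.observe();o=p['position'];print(o.round(1),p['ft_force'].round(1))
C=np.array([579.6,160.5])
def tgt(th,off=9,rr=32):
    t=np.radians(-th);R=np.array([[np.cos(t),-np.sin(t)],[np.sin(t),np.cos(t)]]);return C+R@[-rr,off]
for th in(0,10,20,30,40,50,60,70,78,81,84):
    d=(tgt(th)-[547.6,160.5])/10;print(th,'tool x,y cm',d[1].round(2),d[0].round(2),'rot z +',th)
E
```

```text
[546.9 160.3 100.3] [ 0.2 -0.4  0.4]
0 tool x,y cm 0.9 0.0 rot z + 0
10 tool x,y cm 1.44 0.2 rot z + 10
20 tool x,y cm 1.94 0.5 rot z + 20
30 tool x,y cm 2.38 0.88 rot z + 30
40 tool x,y cm 2.75 1.33 rot z + 40
50 tool x,y cm 3.03 1.83 rot z + 50
60 tool x,y cm 3.22 2.38 rot z + 60
70 tool x,y cm 3.31 2.95 rot z + 70
78 tool x,y cm 3.32 3.42 rot z + 78
81 tool x,y cm 3.3 3.59 rot z + 81
84 tool x,y cm 3.28 3.76 rot z + 84
```

Request:
drive_tool([
  {"translation":[0.5,0,0],"delta_rot":[0,0,0],"claw":0},
  {"translation":[0.9,0,0],"delta_rot":[0,0,0],"claw":0},
  {"translation":[1.2,0.1,0],"delta_rot":[0,0,5],"claw":0},
  {"translation":[1.45,0.2,0],"delta_rot":[0,0,10],"claw":0},
  {"translation":[1.7,0.35,0],"delta_rot":[0,0,15],"claw":0},
  {"translation":[1.95,0.5,0],"delta_rot":[0,0,20],"claw":0},
  {"translation":[2.15,0.7,0],"delta_rot":[0,0,25],"claw":0},
  {"translation":[2.4,0.9,0],"delta_rot":[0,0,30],"claw":0},
])

```text
time: 9.48
position: [555.8, 184.5, 100.3]
orientation: [[0.504, 0.864, -0.0], [0.864, -0.504, -0.0], [-0.001, -0.0, -1.0]]
ft_force: [-0.8, -3.7, 0.8]
width: 0.2
grip_force: 1.6
```

```bash
python3 - <<'E'
from h import *
p=monitor.observe();o=p['position'];print(o.round(1),p['ft_force'].round(1))
x,y=p['orientation'][:2,0],p['orientation'][:2,1]
C=np.array([579.6,160.5])
def tgt(th,off=9,rr=32):
    t=np.radians(-th);R=np.array([[np.cos(t),-np.sin(t)],[np.sin(t),np.cos(t)]]);return C+R@[-rr,off]
for th in(30,37,44,51,58,65,72,78,82,86):
    d=(tgt(th)-tgt(30))/10;print(th,'tool x,y cm',(d@x).round(2),(d@y).round(2),'rot z +',th-30)
shot('wrist','w4');cv2.imwrite('pics/m4.png',cv2.imread('pics/w4.png')[60:380,160:600])
E
```

```text
[555.8 184.5 100.3] [-0.8 -3.7  0.8]
30 tool x,y cm 0.0 0.0 rot z + 0
37 tool x,y cm 0.38 0.13 rot z + 7
44 tool x,y cm 0.75 0.31 rot z + 14
51 tool x,y cm 1.09 0.53 rot z + 21
58 tool x,y cm 1.4 0.79 rot z + 28
65 tool x,y cm 1.68 1.09 rot z + 35
72 tool x,y cm 1.92 1.42 rot z + 42
78 tool x,y cm 2.09 1.72 rot z + 48
82 tool x,y cm 2.18 1.93 rot z + 52
86 tool x,y cm 2.26 2.15 rot z + 56
```

View pics/m4.png

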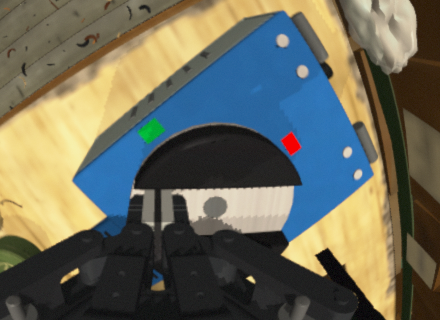

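The finger is in the slot against the leading wall and the fastener is turning (wall horizontal in tool view at y≈186, pin at (215,208)). Continue the arc.

Request:
drive_tool([
  {"translation":[0.4,0.15,0],"delta_rot":[0,0,7],"claw":0},
  {"translation":[0.75,0.3,0],"delta_rot":[0,0,14],"claw":0},
  {"translation":[1.1,0.55,0],"delta_rot":[0,0,21],"claw":0},
  {"translation":[1.4,0.8,0],"delta_rot":[0,0,28],"claw":0},
  {"translation":[1.7,1.1,0],"delta_rot":[0,0,35],"claw":0},
  {"translation":[1.9,1.4,0],"delta_rot":[0,0,42],"claw":0},
  {"translation":[2.05,1.65,0],"delta_rot":[0,0,47],"claw":0},
  {"translation":[2.05,1.65,0],"delta_rot":[0,0,47],"claw":0},
])

```text
time: 10.52
position: [580.6, 194.0, 100.3]
orientation: [[0.974, 0.225, 0.0], [0.225, -0.974, 0.0], [0.0, -0.0, -1.0]]
ft_force: [0.2, -0.6, 0.1]
width: -0.1
grip_force: 0.1
```

Request:
drive_tool([
  {"translation":[0.1,0.1,0],"delta_rot":[0,0,2],"claw":0},
  {"translation":[0.2,0.15,0],"delta_rot":[0,0,4],"claw":0},
  {"translation":[0.3,0.15,0],"delta_rot":[0,0,4],"claw":0},
  {"translation":[0.3,0.15,0],"delta_rot":[0,0,4],"claw":0},
])

```text
time: 11.02
position: [582.4, 192.9, 100.1]
orientation: [[0.988, 0.155, -0.003], [0.155, -0.988, -0.0], [-0.003, -0.0, -1.0]]
ft_force: [-8.9, -0.0, 3.8]
width: -0.1
grip_force: 4.4
```

Request:
drive_tool([
  {"translation":[0.1,0,0],"delta_rot":[0,0,0],"claw":0},
  {"translation":[0.15,0,0],"delta_rot":[0,0,0],"claw":0},
  {"translation":[0.15,0,0],"delta_rot":[0,0,0],"claw":0},
])

```text
time: 11.4
position: [582.7, 193.0, 100.0]
orientation: [[0.988, 0.155, -0.005], [0.155, -0.988, -0.001], [-0.005, 0.0, -1.0]]
ft_force: [-16.3, -1.1, 9.8]
width: -0.0
grip_force: 8.0
```

Stiff rise in force: the stop is reached. Back off within the slot, lift out and look.

Request:
drive_tool([
  {"translation":[-0.3,0,0],"delta_rot":[0,0,0],"claw":0},
  {"translation":[-0.6,0,0],"delta_rot":[0,0,0],"claw":0},
  {"translation":[-0.6,0,-2],"delta_rot":[0,0,0],"claw":0},
  {"translation":[-0.6,0,-6],"delta_rot":[0,0,0],"claw":0},
  {"translation":[-0.6,0,-12],"delta_rot":[0,0,0],"claw":0},
  {"translation":[-0.6,0,-16],"delta_rot":[0,0,0],"claw":0},
  {"translation":[-0.6,0,-16],"delta_rot":[0,0,0],"claw":0},
])

```text
time: 12.28
position: [581.1, 192.6, 263.8]
orientation: [[0.988, 0.155, 0.007], [0.155, -0.988, 0.001], [0.007, -0.0, -1.0]]
ft_force: [0.5, -0.6, 0.4]
width: 0.0
grip_force: 0.0
```

```bash
python3 - <<'E'
from h import *
shot('wrist','w5');shot('side','s5')
a=cv2.imread('pics/w5.png');b=cv2.imread('pics/s5.png')[130:260,225:385]
m=np.zeros((400,800,3),np.uint8);m[:300,:480]=cv2.resize(a,(480,300));m[:260,480:800]=cv2.resize(b,(320,260),interpolation=2)
cv2.imwrite('pics/m5.png',m)
E
```

```text
(no output)
```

View pics/m5.png

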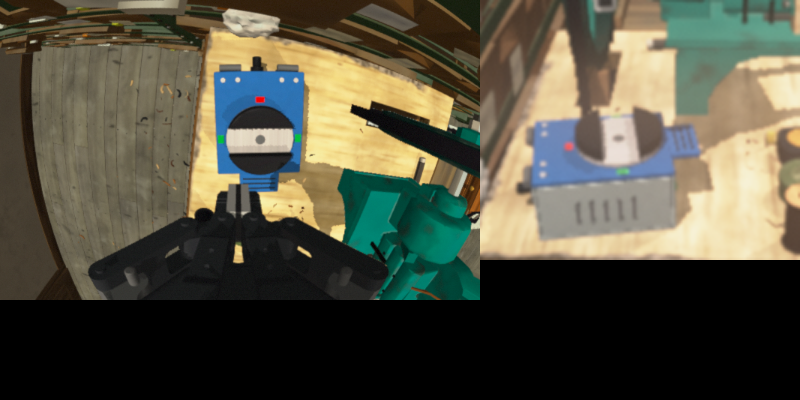

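The slot lies across the panel from green mark (221,140) to green mark (298,139), the panel is flat, and the arm is clear. Handing in.

```bash
python3 -c "
from h import *
print(finish_job())"
```

```text
the job is handed in; nothing more can be done
None
```

I pushed the panel shut and turned the fastener clockwise to its stop, with the slot now lined up with the two green marks; the tin, spool and tape measure were not touched. The job is handed in, but the judge's result was not shown.

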